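# Set out the plate-transfer station round two dishes

### The job

Set out the transfer station on the blue-green mat round its two dishes: stand the blue-capped bottle straight behind the white dish and the brown amber jar straight behind the dark purplish dish; then lay the forceps midway between the two dishes, pointing fore and aft in line with the mat; and last lay the marker pen crosswise, centred straight in front of the dark dish. Leave about 4 cm of clear gap between a dish and the bottle, jar or pen next to it; go by the mat (behind is towards its far edge, in front towards its near edge), set each thing down gently and let go, and do not push the dishes about.

Things in the scene. Friction and masses are not known exactly. Their poses are not given: they have to be found in the camera images.
- mat: Blue-green bench mat with a pale border line, 280 (x) by 340 (y) mm, 2 mm thick, fixed on the bench. Origin: centre of its underside. Its +x axis points to its far edge (behind), +y to its left; it is turned up to 0.2 rad from the robot's axes.
- white_dish: White (pale) petri dish on the mat, 91 mm across, 16 mm high, loose. It stands on the left or right half of the mat; the dish centres are 190 mm apart along the mat's y, 24 mm nearer than the mat's middle. Origin: centre of its underside; axes parallel to the mat's.
- purple_dish: Dark purplish petri dish (the dark one on the mat) on the other half of the mat, 91 mm across, 16 mm high, loose. Origin: centre of its underside; axes parallel to the mat's.
- bottle: Upright 100 ml bottle, white contents and blue cap, 111 mm high. Body 62 mm across up to z = 71 mm, neck 40 mm to 83 mm, cap 58 mm across from 83 to 111 mm (it does not turn; the bottle can be held by it). About 0.17 kg. Origin: centre of its underside, z up. Starts on the bench beside the mat.
- amber: Upright brown amber-glass jar with a white cap, 90 mm high: body 52 mm across up to z = 60 mm, shoulder and neck 41 mm, cap 47 mm across from 74 to 90 mm (it does not turn). About 0.15 kg. Grasp round the body or the cap. Origin: centre of its underside, z up. Starts on the bench beside the mat.
- pen: Marker pen with white barrel and black cap, lying: 136 mm long (y), 14 mm wide (x), 15 mm high, 12 g. It does not roll. Origin: middle of its underside. Starts on the bench beside the mat.
- forceps: Steel forceps, lying: 131 mm long (y), 17 mm wide (x), 9 mm high, 18 g. Grasp across the 17 mm width at the middle. Origin: middle of its underside. Starts on the bench beside the mat.
Mind the look-alikes: they are no part of the job. What is shaped like the bottle but purple is not meant.

How it is judged:
On the way, in this order (a step that is already met when the one before it is completed fails the run):
1. bottle set down behind the white dish and amber jar behind the purple dish (x of bottle in the frame of white_dish between 0.1015 and 0.1315 m and y of bottle in the frame of white_dish between -0.015 and 0.015 m and height (world z) of each of bottle, amber below 0.008 m and angle between each of bottle, amber's own z axis and vertical below 0.12 rad and linear speed of each of bottle, amber below 0.02 m/s and contact force between the fingers and bottle below 0.05 N and x of amber in the frame of purple_dish between 0.0965 and 0.1265 m and y of amber in the frame of purple_dish between -0.015 and 0.015 m and contact force between the fingers and amber below 0.05 N), for 0.2 s.
2. forceps laid midway between the dishes (horizontal distance between forceps and white_dish below 0.109 m and horizontal distance between forceps and purple_dish below 0.109 m and x of forceps in the frame of white_dish between -0.015 and 0.015 m and angle between the y axis of forceps and the x axis of mat, either way round below 0.25 rad and height (world z) of forceps below 0.008 m and angle between forceps's own z axis and vertical below 0.12 rad and linear speed of forceps below 0.02 m/s and contact force between the fingers and forceps below 0.05 N), for 0.2 s.
3. pen laid in front of the purple dish (x of pen in the frame of purple_dish between -0.1075 and -0.0775 m and y of pen in the frame of purple_dish between -0.015 and 0.015 m and angle between the y axis of pen and the y axis of mat, either way round below 0.25 rad and height (world z) of pen below 0.008 m and angle between pen's own z axis and vertical below 0.12 rad and linear speed of pen below 0.02 m/s and contact force between the fingers and pen below 0.05 N), for 0.2 s.
At the end, for the whole second after the job is handed in: All released, at rest on the mat, within 15 mm and 0.25 rad: bottle centre 116 mm behind the white dish's, jar centre 111 mm behind the dark one's; forceps midway (under 109 mm from either dish), along the mat's x; pen 92 mm in front of the dark dish, along the mat's y (all of step 1 and all of step 2 and all of step 3); the robot touches nothing.
It fails at once if a dish was pushed more than 20 mm or tipped (distance of any of white_dish, purple_dish from where it was at the start of the episode above 0.02 m or angle between any of white_dish, purple_dish's own z axis and vertical above 0.2 rad).
It fails at once if a thing was dropped or thrown (faster than 0.8 m/s) (linear speed of any of bottle, amber, pen, forceps above 0.8 m/s).
It fails at once if the bottle or the jar was tipped over (angle between any of bottle, amber's own z axis and vertical above 0.6 rad).
It also fails if it takes over 120 s, if anything falls off the work surface, if the arm or the gripper's body presses on something with over 40 N, if the wrist force passes 120 N, or if a joint passes its speed limit or range.

### The arm

A 6-joint arm with a two-finger parallel gripper is mounted at the origin on a cart in front of the work surface, level with it; the furniture and walls round the work are solid. World frame = base frame: x ahead of the robot, y to its left, z up, the work surface at z = 0. Lengths are in m, angles in rad, forces in N, time in s.
With the tool pointing down it reaches from about 0.275 to 0.875 m from the base axis. Payload 12.5 kg.
Tool frame: the origin (TCP) lies at the very end of the fingers, on their centre line; the grasp point (between the pads) lies 19 mm behind it; z points along the fingers, y is the line along which they close (so a half turn about z gives the same grasp; the last joint's range is limited). The gripper opens to 85 mm and grips with 20 to 120 N. Pads are 22 mm wide; open, the fingers measure 114 mm over their backs; the gripper's body (76 mm by 85 mm) begins 54 mm behind the grasp point. The pads swing forward as they close: fully open they stand 13 mm farther back than shut.
Start: joints at [-1.367, 0.351, 1.652, -0, 1.139, -0.085], TCP at [0.157, -0.527, 0.231] pointing down, gripper open.
Joint ranges: [-2.75, 2.75], [-0.79, 2.1], [0.01, 2.65], [-1.57, 4.71], [0.07, 3.14], [-2.87, 2.87]. Speed limits (rad/s): [2.22, 2.22, 2.79, 3.14, 3.14, 3.14].

### API

Orientations are given as a 3x3 rotation matrix whose columns are the frame's x, y, z axes.
In Python, from bench import manip gives the robot as it stands. Calls block until the motion is done:
- manip.move_ptp(position, orientation): joint-space move of the TCP to a pose.
- manip.move_l(position, attitude=None, max_speed=0.15): straight line of the TCP; attitude=None keeps the orientation; max_speed is the mean speed in m/s.
- manip.move_j(angles): joint-space move.
- manip.set_gripper(opening, effort=None): opening from 0.0 (shut) to 1.0 (fully open); effort is the grip in N (None keeps the last); returns when the fingers have stopped.
- manip.dwell(seconds).
- manip.inverse_kinematics(position, orientation): joint angles nearest the present ones, or None.
- manip.grab_frame(name): name is "scene" or "top" or "wrist"; returns (picture, depth): 384x512x3 uint8, red, green, blue; 384x512 float32, m along the optical axis (not along the pixel's ray), 0 where there is no reading.
- manip.get_calibration(name): a dict with "camera_matrix" (3x3 intrinsics, pixels), "k1" (the pictures are not rectified: a ray, as slopes to the right and down, at radius r is drawn at 1 + k1 r^2 times it, then the intrinsics apply), "R" (3x3) and "t" (3): a world point X has camera coordinates R X + t. Camera axes: x right, y down, z forward; pixel columns grow to the right and rows downward; lengths in m; the calibration is good to about 2 mm. A picture is of the moment at which its call begins: read the wrist's pose just before it. get_calibration takes no time and is no camera call; for the wrist camera it gives the pose at the moment of the call.
A pose or a line that the arm cannot do raises manip.Unreachable and nothing moves.
- manip.sign_off(): hands the job in; it is judged then, once.
Trained networks look in the newest picture that a camera, given by its name, has taken for a name from the list of things; names that differ only in an ending like _2 or _b are one class to them, and where a whole thing is asked for, a point or a joint stands for the part that bears it (a point fixed in the world has none). Each returns a list of dicts, best first, with "confidence" (0 to 1); they miss things now and then, are a little off and sometimes report something else, mostly with a low value. They report only what shows in the picture. A call takes as long as a camera call. They do not tell look-alikes from the thing itself.
- manip.look_for(camera, name): "at" ([x, y, z] in m, in world coordinates, good to about 4 mm: the middle of the surface that is visible of it).
Readings, each from a call of its own:
- manip.current_time(): time.
- manip.current_qpos(): joint angles.
- manip.current_joint_vel(): joint speeds.
- manip.current_joint_torque(): joint torques, N m.
- manip.current_ee_pos(): TCP position.
- manip.current_tcp_rot(): TCP orientation.
- manip.current_force(): force on the tool from outside, world axes, zero at the start.
- manip.current_ft_torque(): the same for the moment, N m.
- manip.current_grip_width(): opening from 0.0 (shut) to 1.0 (fully open).
- manip.current_grip_force(): force on a finger pad.
Only numpy, scipy, OpenCV 4.12 (cv2) and the standard library are available. Lean on these libraries where they do the work, as an engineer would, in place of code of your own. Each camera call takes 0.05 s, during which the arm holds its last target. There are 200 camera calls.

## Working session

There is one attempt and no reset: what is moved stays moved. The work goes in short steps, each a Python script; the robot and the scene stay as the last script left them, time stands still between calls to the robot, and variables do not carry over. Pictures are saved under pics/ and viewed, at most 14 in all, crops included, and the job is handed in when it is done.

```bash
mkdir -p pics; ls; python3 - <<'E'
from bench import manip
import cv2,numpy as np
for c in ["scene","top"]:
    p,d=manip.grab_frame(c); cv2.imwrite(f"pics/{c}0.png",p[:,:,::-1]); np.savez(f"{c}0.npz",p=p,d=d)
    for n in ["mat","white_dish","purple_dish","bottle","amber","pen","forceps"]:
        print(c,n,[(np.round(r["at"],3).tolist(),round(r["confidence"],2)) for r in manip.look_for(c,n)])
    k=manip.get_calibration(c); print({a:np.round(b,3).tolist() for a,b in k.items()})
print(manip.current_time())
E
```

```text
pics
scene mat [([0.48, -0.03, -0.003], 0.81)]
scene white_dish []
scene purple_dish []
scene bottle [([0.418, 0.329, 0.058], 0.75), ([0.322, 0.253, 0.028], 0.7)]
scene amber []
scene pen []
scene forceps [([0.563, -0.345, 0.007], 0.86)]
{'camera_matrix': [[455.131, 0.0, 255.459], [0.0, 455.131, 187.031], [0.0, 0.0, 1.0]], 'k1': -0.056, 'R': [[0.815, -0.58, -0.008], [-0.313, -0.428, -0.848], [0.488, 0.694, -0.53]], 't': [-0.394, 0.189, 0.965]}
top mat [([0.606, 0.037, 0.001], 0.94)]
top white_dish [([0.588, 0.138, 0.013], 0.94)]
top purple_dish [([0.551, -0.048, 0.017], 0.86)]
top bottle [([0.326, 0.266, 0.108], 0.87), ([0.417, 0.339, 0.111], 0.85)]
top amber [([0.553, 0.342, 0.091], 0.8)]
top pen [([0.384, -0.346, 0.018], 0.55)]
top forceps []
{'camera_matrix': [[437.894, 0.0, 258.515], [0.0, 437.894, 189.404], [0.0, 0.0, 1.0]], 'k1': -0.061, 'R': [[-0.025, -1.0, -0.013], [-0.996, 0.026, -0.087], [0.087, 0.01, -0.996]], 't': [0.013, 0.471, 1.176]}
0.8
```

View pics/scene0.png

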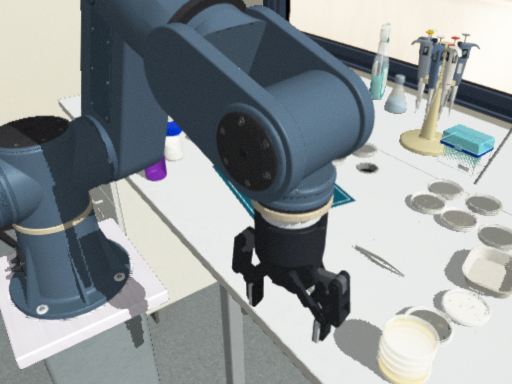

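View pics/top0.png

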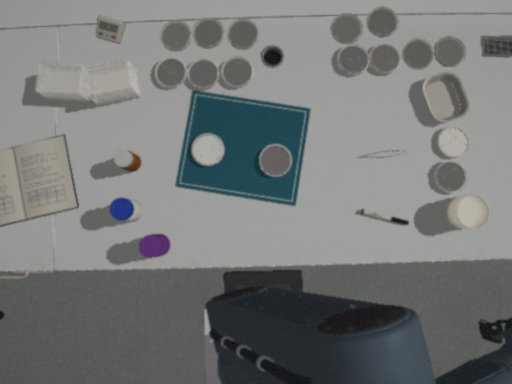

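The top view shows the blue-capped bottle at (122,209), amber jar (127,160), white dish (208,149), dark dish (275,160), forceps (382,154) and pen (383,217). The purple look-alike is at (155,245), and the mat corners are near (193,92), (310,108), (296,205) and (177,186).

```bash
cat > h.py <<'E'
from bench import manip
import cv2,numpy as np
def rays(c,uv):
    """pixel -> (origin, world direction with unit optical depth)"""
    K=np.array(c["camera_matrix"]);D=np.array([c["k1"],0,0,0.])
    n=cv2.undistortPoints(np.float64(uv).reshape(-1,1,2),K,D).reshape(-1,2)
    R=np.array(c["R"]);t=np.array(c["t"])
    return -R.T@t,np.c_[n,np.ones(len(n))]@R
def onplane(c,uv,z):
    o,d=rays(c,uv);return o+d*((z-o[2])/d[:,2])[:,None]
def cloud(c,d):
    v,u=np.mgrid[:d.shape[0],:d.shape[1]]
    o,r=rays(c,np.c_[u.ravel(),v.ravel()])
    P=o+r*d.reshape(-1,1);P[d.ravel()==0]=np.nan
    return P.reshape(*d.shape,3)
def down(yaw):
    """tool pointing down, closing axis (tool y) at angle yaw from world x (mod pi)"""
    y=np.array([np.cos(yaw),np.sin(yaw),0]);z=np.array([0,0,-1.])
    return np.c_[np.cross(y,z),y,z]
E
python3 - <<'E'
from h import *
f=np.load("top0.npz");p,d=f["p"],f["d"];c=manip.get_calibration("top");P=cloud(c,d)
hsv=cv2.cvtColor(p,cv2.COLOR_RGB2HSV)
m=((hsv[...,0]>80)&(hsv[...,0]<105)&(hsv[...,1]>120)).astype(np.uint8)
n,l,s,_=cv2.connectedComponentsWithStats(m);k=1+s[1:,4].argmax()
cs,_=cv2.findContours((l==k).astype(np.uint8),cv2.RETR_EXTERNAL,cv2.CHAIN_APPROX_NONE)
w=onplane(c,cs[0].reshape(-1,2),0.002)[:,:2].astype(np.float32)
r=cv2.minAreaRect(w);print("mat",r)
print(cv2.boxPoints(r))
for nm,uv,z in [("white",(208,149),.016),("purple",(275,160),.016),("bottle",(122,209),.111),("amber",(124,159),.09)]:
    q=P[uv[1],uv[0]]
    sel=(np.linalg.norm(P[...,:2]-q[:2],axis=2)<.07)&(P[...,2]>(z-.006 if z<.05 else z-.01))&(P[...,2]<z+.012)
    w=P[sel][:,:2].astype(np.float32);print(nm,q,len(w),cv2.minEnclosingCircle(w),w.mean(0),np.median(P[sel][:,2]))
dist=(P[...,2]>.006)&(P[...,2]<.03)
for nm,uv in [("pen",(383,217)),("forceps",(382,154))]:
    q=onplane(c,[uv],.008)[0];sel=(np.linalg.norm(P[...,:2]-q[:2],axis=2)<.09)
    g=cv2.cvtColor(p,cv2.COLOR_RGB2GRAY)
    for t,s2 in (("depth",sel&dist),):
        w=P[s2][:,:2].astype(np.float32);print(nm,q,t,len(w),cv2.minAreaRect(w) if len(w) else 0)
E
```

```text
mat ((0.5941088795661926, 0.0420139878988266), (0.3073495328426361, 0.24751876294612885), 79.25896453857422)
[[ 0.4438774  -0.08590326]
 [ 0.6870595  -0.13203341]
 [ 0.74434036  0.16993123]
 [ 0.50115824  0.21606138]]
white [0.58748128 0.13817183 0.01703671] 851 ((0.5915539264678955, 0.14517946541309357), 0.05973032861948013) [0.58733296 0.13985714] 0.017037375030239277
purple [ 0.55176433 -0.04646286  0.01575412] 848 ((0.5525339245796204, -0.04710080102086067), 0.04588882997632027) [ 0.55216795 -0.04670523] 0.017205537190986386
bottle [0.42245645 0.34872001 0.1093684 ] 420 ((0.42374783754348755, 0.3532503545284271), 0.0298891793936491) [0.4233132  0.35184383] 0.11054952131755591
amber [0.55395653 0.34972906 0.09103885] 262 ((0.557461142539978, 0.3537326157093048), 0.023656314238905907) [0.5570768  0.35286102] 0.09019896646148096
pen [ 0.38696768 -0.33927185  0.008     ] depth 242 ((0.4104708433151245, -0.33056795597076416), (0.09910154342651367, 0.15277905762195587), 1.8480926752090454)
forceps [ 0.56210067 -0.34531664  0.008     ] depth 78 ((0.5575358867645264, -0.3456602692604065), (0.13654428720474243, 0.16234099864959717), 61.270179748535156)
```

```bash
python3 - <<'E'
from h import *
yaw=np.pi/2-.187
def shot(n,x,y,z):
    try: manip.move_ptp([x,y,z],down(yaw))
    except manip.Unreachable as e: print(n,"unreach",e);return
    manip.dwell(.2);c=manip.get_calibration("wrist");p,d=manip.grab_frame("wrist")
    np.savez(n+".npz",p=p,d=d,**c);cv2.imwrite(f"pics/{n}.png",p[...,::-1])
    for o in ["bottle","amber","white_dish","purple_dish","pen","forceps"]:
        r=manip.look_for("wrist",o)
        if r: print(n,o,[(np.round(q["at"],3).tolist(),round(q["confidence"],2)) for q in r])
    print(n,manip.current_time(),np.round(manip.current_qpos(),2),np.round(manip.current_ee_pos(),3))
shot("w_pf",.47,-.33,.30)
shot("w_dish",.56,.045,.30)
shot("w_ba",.49,.34,.30)
E
python3 -c "
import cv2,numpy as np
cv2.imwrite('pics/w_all.png',cv2.resize(np.hstack([cv2.imread(f'pics/w_{n}.png') for n in ('pf','dish')]),(800,300)))"
```

```text
w_pf purple_dish [([0.551, -0.052, 0.016], 0.69)]
w_pf pen [([0.388, -0.348, 0.012], 0.89)]
w_pf forceps [([0.567, -0.338, 0.002], 0.69)]
w_pf 3.0833 [-0.69  0.34  1.5  -0.    1.31 -2.08] [ 0.47 -0.33  0.3 ]
w_dish bottle [([0.437, 0.327, 0.063], 0.58)]
w_dish amber [([0.555, 0.338, 0.061], 0.84)]
w_dish white_dish [([0.587, 0.139, 0.017], 0.81)]
w_dish purple_dish [([0.552, -0.045, 0.014], 0.57)]
w_dish pen [([0.406, -0.286, 0.014], 0.53)]
w_dish 5.0667 [-0.    0.31  1.53  0.    1.3  -1.39] [0.56  0.045 0.3  ]
w_ba bottle [([0.332, 0.282, 0.109], 0.98), ([0.422, 0.352, 0.11], 0.59)]
w_ba amber [([0.543, 0.352, 0.092], 0.57)]
w_ba white_dish [([0.575, 0.139, 0.016], 0.87)]
w_ba purple_dish [([0.549, -0.04, 0.016], 0.83)]
w_ba pen [([0.552, 0.05, 0.004], 0.45)]
w_ba 6.775 [ 0.53  0.38  1.44  0.    1.32 -0.86] [0.49 0.34 0.3 ]
```

View pics/w_all.png

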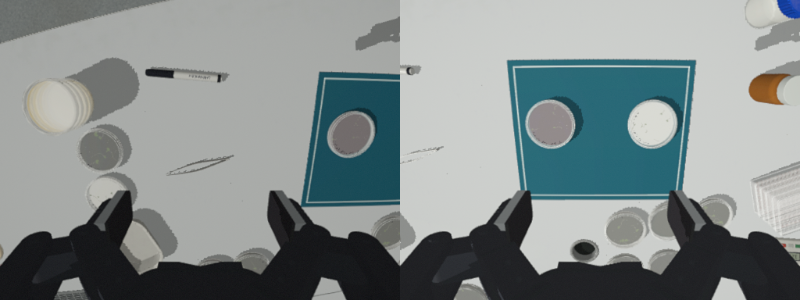

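View pics/w_ba.png

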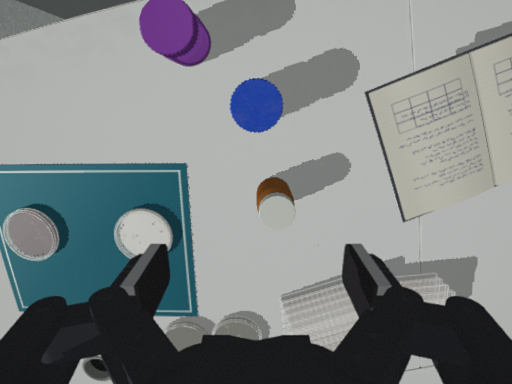

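In the wrist views the blue cap is at (257,105), amber's cap at (276,211), and the purple decoy at (170,28). In the left half of the composite, the pen is at about (185,75) and the forceps at about (200,165). Next I'll measure these precisely.

```bash
python3 - <<'E'
from h import *
def load(n):
    f=np.load(n+".npz");return f["p"],f["d"],f,cloud(f,f["d"])
for n,items in [("w_ba",[("bottle",(257,105),.111,.029),("amber",(276,211),.09,.0235)]),("w_dish",[("white",(323,157),.016,.0455),("purple",(193,158),.016,.0455)])]:
    p,d,c,P=load(n)
    for nm,uv,z,rad in items:
        q=P[uv[1],uv[0]];lo=.006
        sel=(np.linalg.norm(P[...,:2]-q[:2],axis=2)<.06)&(abs(P[...,2]-z)<lo)
        w=P[sel][:,:2].astype(np.float32);print(nm,q.round(4),len(w),cv2.minEnclosingCircle(w),w.mean(0))
p,d,c,P=load("w_pf");g=cv2.cvtColor(p,cv2.COLOR_RGB2GRAY)
bg=cv2.medianBlur(g,51).astype(int);df=np.abs(g.astype(int)-bg)
for nm,(x0,x1,y0,y1),z in [("pen",(180,298,80,108),.008),("forceps",(205,305,190,228),.005)]:
    m=np.zeros(g.shape,np.uint8);m[y0:y1,x0:x1]=df[y0:y1,x0:x1]>18
    ys,xs=np.nonzero(m);W=onplane(c,np.c_[xs,ys],z)[:,:2].astype(np.float32)
    print(nm,len(W),cv2.minAreaRect(W),W.mean(0))
    hh=P[y0:y1,x0:x1];s=hh[(hh[...,2]>.006)&(hh[...,2]<.025)][:,:2].astype(np.float32);print(" depth",len(s),cv2.minAreaRect(s) if len(s)>5 else 0)
a=cv2.resize(p[60:240,150:350],(800,720),interpolation=cv2.INTER_CUBIC)
cv2.imwrite("pics/pfcrop.png",cv2.resize(a,(640,576))[...,::-1])
E
```

```text
bottle [0.4221 0.3538 0.111 ] 2262 ((0.4227622151374817, 0.35277271270751953), 0.029225174337625504) [0.42197505 0.3528286 ]
amber [0.5538 0.3533 0.0891] 1022 ((0.5557314157485962, 0.3537691533565521), 0.02331886813044548) [0.55452335 0.3538047 ]
white [0.5825 0.1389 0.0168] 3109 ((0.5864763855934143, 0.13892695307731628), 0.04648516699671745) [0.58469194 0.13824916]
purple [ 0.5488 -0.0454  0.0167] 3060 ((0.5507587790489197, -0.04821724072098732), 0.04587529972195625) [ 0.5496993  -0.04712438]
pen 989 ((0.38583800196647644, -0.33709877729415894), (0.14863871037960052, 0.019297484308481216), 73.91786193847656) [ 0.38235915 -0.3441682 ]
 depth 940 ((0.38641154766082764, -0.34342461824417114), (0.13570310175418854, 0.014063054695725441), 74.30685424804688)
forceps 445 ((0.5607520937919617, -0.3478814363479614), (0.020053736865520477, 0.14071756601333618), 6.563129901885986) [ 0.56033385 -0.3442492 ]
 depth 196 ((0.5618371963500977, -0.3518454432487488), (0.01680913195014, 0.12828797101974487), 3.5384361743927)
```

View pics/pfcrop.png

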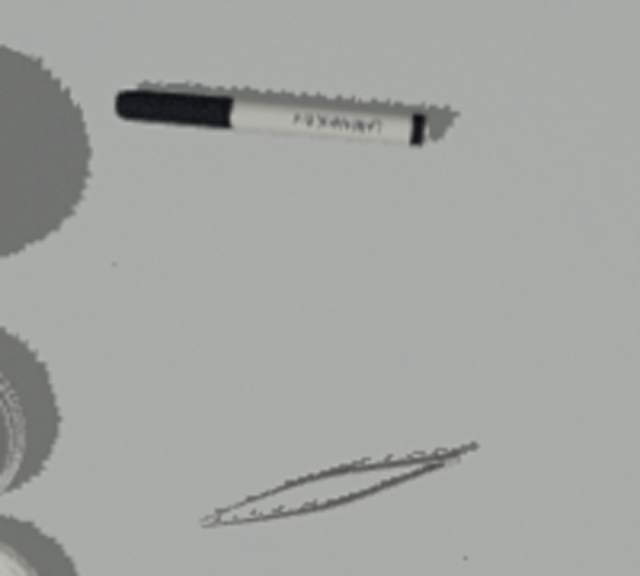

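The pen and forceps crop matches the depth fits: the pen lies along 74° and the forceps along about 95°. Starting with the bottle.

```bash
cat >> h.py <<'E'
YAW=-.187
MX=np.array([np.cos(YAW),np.sin(YAW)]);MY=np.array([-MX[1],MX[0]])
WH=np.array([.587,.1392]);PU=np.array([.5512,-.0474])
def pick(xy,z,yaw,op,effort,hover,lift):
    R=down(yaw);manip.set_gripper(op)
    manip.move_ptp([*xy,hover],R);manip.move_l([*xy,z],max_speed=.12)
    print("at",manip.current_ee_pos().round(4),"F",np.round(manip.current_force(),2))
    manip.set_gripper(0,effort);print("width",manip.current_grip_width(),"grip",manip.current_grip_force())
    manip.move_l([*xy,lift],max_speed=.1)
    print("lifted",manip.current_grip_width(),np.round(manip.current_force(),2),manip.current_time())
def place(xy,z,yaw,high,op,up):
    manip.move_l([*xy,high],down(yaw),max_speed=.2)
    manip.move_l([*xy,z+.015],max_speed=.12);f0=np.array(manip.current_force())
    zz=z+.002
    while zz>z-.0035:
        manip.move_l([*xy,zz],max_speed=.02)
        if manip.current_force()[2]-f0[2]>1.:break
        zz-=.001
    print("down at",round(zz-z,4),np.round(manip.current_force()-f0,2))
    manip.set_gripper(op);manip.dwell(.2);manip.move_l([*xy,up],max_speed=.12)
    print("t",manip.current_time())
E
python3 - <<'E'
from h import *
pick((.4225,.3528),.077,np.pi/2+YAW,1.0,40,.2,.2)
p,d=manip.grab_frame("scene");cv2.imwrite("pics/s1.png",p[...,::-1])
E
```

```text
at [0.4229 0.3531 0.0777] F [0.13 0.73 0.67]
width 0.6724936651645315 grip 42.16857612133026
lifted 0.6681472466596244 [-0.21 -0.35 -2.23] 10.4833
```

View pics/s1.png

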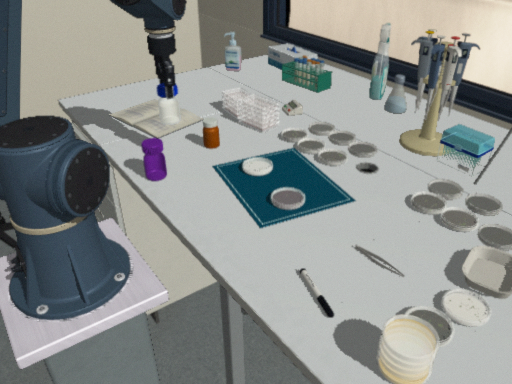

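The scene view shows the blue-capped bottle held upright at (168,105), with the purple look-alike left standing at (153,158). I'll place the bottle, then do the amber jar.

```bash
python3 - <<'E'
from h import *
y=np.pi/2+YAW
place(WH+.116*MX,.079,y,.2,1.0,.22)
pick((.556,.3538),.060,y,1.0,40,.22,.18)
if manip.current_grip_width()>.4:
    place(PU+.111*MX,.062,y,.2,1.0,.25)
manip.move_ptp([.5,-.30,.30],down(y))
p,d=manip.grab_frame("scene");cv2.imwrite("pics/s2.png",p[...,::-1])
p,d=manip.grab_frame("top");np.savez("top2.npz",p=p,d=d)
E
```

```text
down at 0.0 [-1.59 -1.59  6.21]
t 16.7667
at [0.5564 0.354  0.0608] F [ 0.94  0.27 -0.28]
width 0.5335658254501353 grip 40.51186650060117
lifted 0.5335838029436443 [-0.46 -0.31 -1.02] 21.3417
down at 0.0 [0.83 0.83 3.91]
t 28.5333
```

View pics/s2.png

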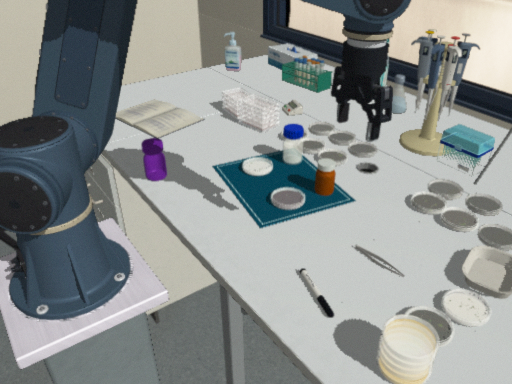

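Bottle (292,145) and jar (325,180) stand behind their dishes. Next I'll measure the placement errors and take a closer look at the forceps.

```bash
python3 - <<'E'
from h import *
print(manip.current_ee_pos().round(3),manip.current_time())
manip.move_ptp([.56,.03,.36],down(np.pi/2+YAW));manip.dwell(.2);print(manip.current_ee_pos().round(3))
def rel(P,tag):
  out={}
  for nm,g,z in [("white",WH,.016),("purple",PU,.016),("bottle",WH+.116*MX,.113),("amber",PU+.111*MX,.092)]:
    sel=(np.linalg.norm(P[...,:2]-g,axis=2)<.06)&(abs(P[...,2]-z)<.006)
    w=P[sel][:,:2].astype(np.float32)
    if len(w)<30: print(tag,nm,len(w));continue
    (c,r)=cv2.minEnclosingCircle(w);out[nm]=(np.array(c)+w.mean(0))/2;print(tag,nm,len(w),np.round(c,4),round(r,4),w.mean(0).round(4))
  for a,b in [("bottle","white"),("amber","purple")]:
    if a in out and b in out: e=out[a]-out[b];print(tag,a,(e@MX).round(4),(e@MY).round(4))
f=np.load("top2.npz");rel(cloud(manip.get_calibration("top"),f["d"]),"top")
c=manip.get_calibration("wrist");p,d=manip.grab_frame("wrist");rel(cloud(c,d),"wrist")
manip.move_ptp([.60,-.34,.22],down(0.09));manip.dwell(.3)
c=manip.get_calibration("wrist");p,d=manip.grab_frame("wrist");np.savez("wf.npz",p=p,d=d,**c)
cv2.imwrite("pics/wf.png",p[...,::-1]);P=cloud(c,d)
for th in (.003,.004,.006):
    s=P[(P[...,2]>th)&(P[...,2]<.02)&(np.linalg.norm(P[...,:2]-[.561,-.349],axis=2)<.078)&(abs(P[...,0]-.561)<.03)][:,:2].astype(np.float32)
    print(th,len(s),cv2.minAreaRect(s))
print(manip.look_for("wrist","forceps"),manip.current_time())
E
```

```text
[ 0.501 -0.299  0.3  ] 29.7417
[0.56  0.029 0.36 ]
top white 831 [0.5874 0.1406] 0.0468 [0.5874 0.1401]
top purple 833 [ 0.5526 -0.0464] 0.0458 [ 0.5522 -0.0468]
top bottle 380 [0.7027 0.1185] 0.0296 [0.7026 0.1184]
top amber 249 [ 0.6629 -0.0675] 0.0238 [ 0.6622 -0.0672]
top bottle 0.1173 -0.0001
top amber 0.1121 0.0
wrist white 2437 [0.5862 0.139 ] 0.0464 [0.5847 0.1383]
wrist purple 2433 [ 0.5506 -0.0485] 0.0461 [ 0.5498 -0.0477]
wrist bottle 1037 [0.7006 0.1169] 0.0287 [0.6982 0.1151]
wrist amber 719 [ 0.6611 -0.0684] 0.0238 [ 0.6598 -0.0677]
wrist bottle 0.1162 -0.0011
wrist amber 0.1121 0.0009
0.003 274 ((0.5620409250259399, -0.3526272177696228), (0.016113508492708206, 0.1312199831008911), 3.7487525939941406)
0.004 257 ((0.5620409250259399, -0.3526272177696228), (0.016113508492708206, 0.1312199831008911), 3.7487525939941406)
0.006 229 ((0.561869740486145, -0.3500153124332428), (0.016113508492708206, 0.12598492205142975), 3.7487525939941406)
[{'at': [0.5642, -0.3303, 0.0063], 'confidence': 0.66}] 33.15
```

View pics/wf.png

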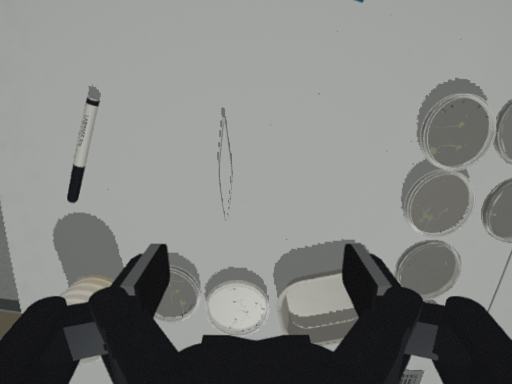

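Bottle and jar are within about 1 mm of target. In the wrist view the forceps are centred at (225,163), which agrees with the 131 × 16 mm depth fit. Picking them up now.

```bash
python3 - <<'E'
from h import *
pick((.562,-.352),.002,.065,.45,20,.12,.15)
print("grip",manip.current_grip_force())
p,d=manip.grab_frame("wrist");a=p
p,d=manip.grab_frame("scene");cv2.imwrite("pics/s3.png",cv2.resize(np.hstack([a,p]),(800,300))[...,::-1])
E
```

```text
at [ 0.5625 -0.3523  0.0029] F [0.53 0.19 0.39]
width 0.19294945246327794 grip 20.857764780521393
lifted 0.19044621946200282 [-0.04  0.35  0.7 ] 37.2667
grip 20.167041420936584
```

View pics/s3.png

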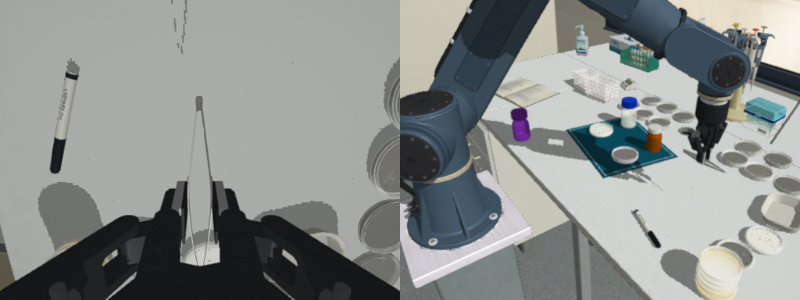

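The forceps are held between the fingers ((198,150) on the left, gripped near the middle). Placing them.

```bash
python3 - <<'E'
from h import *
place((WH+PU)/2,.004,np.pi/2+YAW,.15,.38,.2)
manip.move_ptp([.54,.02,.32],down(np.pi/2+YAW));manip.dwell(.2)
c=manip.get_calibration("wrist");p,d=manip.grab_frame("wrist");P=cloud(c,d);cv2.imwrite("pics/wf2.png",p[...,::-1])
g=(WH+PU)/2;Q=(P[...,:2]-g)@np.c_[MX,MY]
s=Q[(P[...,2]>.005)&(P[...,2]<.03)&(abs(Q[...,0])<.1)&(abs(Q[...,1])<.042)].astype(np.float32)
print(len(s),cv2.minAreaRect(s),manip.look_for("wrist","forceps"))
for g,n in((WH,"w"),(PU,"p")):
    w=P[(np.linalg.norm(P[...,:2]-g,axis=2)<.055)&(abs(P[...,2]-.016)<.005)][:,:2].astype(np.float32);print(n,cv2.minEnclosingCircle(w))
E
```

```text
down at 0.0 [-4.72 -0.17 10.09]
t 44.3333
156 ((-0.005952872335910797, 0.0044339485466480255), (0.04331265389919281, 0.14024701714515686), 76.62139129638672) [{'at': [0.5552, 0.0542, 0.0087], 'confidence': 0.54}, {'at': [0.6841, 0.1127, 0.103], 'confidence': 0.39}]
w ((0.5862124562263489, 0.13878445327281952), 0.046261515468358994)
p ((0.5510609745979309, -0.048155296593904495), 0.04580050706863403)
```

View pics/wf2.png

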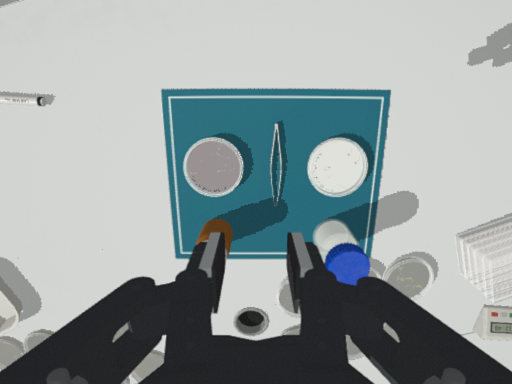

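The forceps run from (277,123) to (276,206), midway between the dishes at (213,167) and (337,167). I'll check their endpoints numerically, then pick up the pen.

```bash
python3 - <<'E'
from h import *
c=manip.get_calibration("wrist")
e=onplane(c,[(277,123),(276,206)],.006)[:,:2];print("forceps rel mid",((e-(WH+PU)/2)@np.c_[MX,MY]).round(4),((e.mean(0)-(WH+PU)/2)@np.c_[MX,MY]).round(4))
pick((.3864,-.3434),.004,np.deg2rad(-15.7),.45,20,.15,.15)
if manip.current_grip_width()>.1:
    place(PU-.092*MX,.006,YAW,.15,.42,.2)
manip.move_ptp([.5,-.05,.35],down(np.pi/2+YAW));manip.dwell(.2)
c=manip.get_calibration("wrist");p,d=manip.grab_frame("wrist");P=cloud(c,d);cv2.imwrite("pics/wp2.png",p[...,::-1])
Q=(P[...,:2]-PU)@np.c_[MX,MY]
s=Q[(P[...,2]>.007)&(P[...,2]<.03)&(abs(Q[...,0]+.092)<.04)&(abs(Q[...,1])<.11)].astype(np.float32)
print(len(s),cv2.minAreaRect(s))
for g,n in((WH,"w"),(PU,"p")):
    w=P[(np.linalg.norm(P[...,:2]-g,axis=2)<.055)&(abs(P[...,2]-.016)<.005)][:,:2].astype(np.float32);print(n,cv2.minEnclosingCircle(w))
E
```

```text
forceps rel mid [[-0.0657  0.0013]
 [ 0.0657  0.0023]] [-0.      0.0018]
at [ 0.3867 -0.3437  0.0046] F [ 0.7  -0.98  0.07]
width 0.15207093751576414 grip 22.653730809688568
lifted 0.14791880438091562 [-0.56 -0.32  0.2 ] 50.325
down at 0.0 [-4.14 -0.13  8.99]
t 56.925
799 ((-0.09014479070901871, 0.01780211180448532), (0.1705092042684555, 0.04054879769682884), 77.44590759277344)
w ((0.5861036777496338, 0.1385045349597931), 0.04680811986327171)
p ((0.5507511496543884, -0.048394568264484406), 0.04579276964068413)
```

View pics/wp2.png

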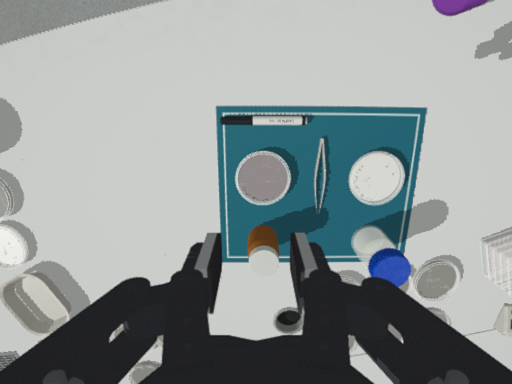

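The pen spans (221,120) to (307,120), square in front of the dark dish at (263,178). I'll do one numeric check and then hand in.

```bash
python3 - <<'E'
from h import *
c=manip.get_calibration("wrist")
e=onplane(c,[(221,120),(307,120.5)],.010)[:,:2];r=((e-PU)@np.c_[MX,MY]);print(r.round(4),r.mean(0))
m=r.mean(0)
if abs(m[0]+.092)<.009 and abs(m[1])<.009: print(manip.sign_off(),manip.current_time())
E
```

```text
[[-0.0939 -0.0663]
 [-0.0932  0.0693]] [-0.09355836  0.00149155]
the job is handed in; nothing more can be done
the job is handed in; nothing more can be done
```

The bottle, jar, forceps and pen are all set out on the mat, each measured within about 2 mm of its target with the dishes unmoved, and the job was handed in at about 58 s of the 120 s; no verdict was returned.

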